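Open the drying tray to its stop

ROBOT

A 6-joint arm with a two-finger parallel gripper is mounted at the origin on the work surface. World frame = base frame: x ahead of the robot, y to its left, z up, the work surface at z = 0. Lengths are in m, angles in rad, forces in N, time in s.
With the tool pointing down it reaches from about 0.4 to 0.825 m from the base axis. Payload 7 kg.
Tool frame: the origin (TCP) lies midway between the tips of the shut fingers; the grasp point (between the pads) lies 19 mm behind it; y points along the fingers, z is the direction in which the jaws open and shut, and the axes are right-handed (so a half turn about y gives the same grasp; the last joint's range is limited). The gripper opens to 88 mm and grips with 3 to 60 N. Pads are 19 mm wide; open, the fingers measure 130 mm over their backs; the gripper's body (78 mm by 193 mm) begins 47 mm behind the grasp point.
Start: joints at [1.481, 0.359, 0.012, 0, -1.224, -0.288], TCP at [0.249, 0.627, 0.227] pointing down, gripper open.
Joint ranges: [-3.07, 3.07], [-1.43, 2.12], [-1.02, 1.25], [-3.03, 1.67], [-3.05, -0], [-3.03, 3.03]. Speed limits (rad/s): [2.39, 2.39, 3.01, 3.14, 3.14, 3.14].

INTERFACE

Orientations are given as [roll, pitch, yaw] about the fixed x, y, z axes, in that order (R = Rz(yaw) Ry(pitch) Rx(roll)).
In Python, from station import readout, eyes, job, nets gives the robot as it stands.
- The arm moves only by the tool play_rows, never from a script. Its argument "increments" is a list of rows, each an object with "linear": the shift along the tool's x, y, z in m, a list of three; "rotation": the turn, a rotation vector about the tool's x, y, z in degrees, a list of three; "claw": the closure, from 0 (fully open) to 1 (shut). A call has 1 to 5 rows; each row is the pose to reach, as a shift and turn from the pose measured when the call began, along the tool's axes at that moment; what a row does not reach only later rows make up. A row lasts 1/8 s, in which the tool goes at most 62.5 mm and 10.7 degrees, less where a joint would pass 70% of its speed; a pose out of reach is approached as far as the arm can. A call with a gripper value outside its range is refused whole. The fingers move at their own pace and stop on an object; "newtons" is the grip in N (left out, the last holds). Time passes only in rows, so rows that repeat a pose let the fingers close. It gives the time, the measured TCP pose, the force and the opening at its end, in the units of the state.
- readout.get_state(): the state, without advancing time (a new reading comes with each control period).
- eyes.grab_frame(name): name is "scene" or "side" or "wrist"; returns (picture, depth): 384x512x3 uint8, blue, green, red; 384x512 float32, m along the optical axis (not along the pixel's ray), 0 where there is no reading.
- eyes.camera_model(name): a dict with "intrinsics" (3x3 intrinsics, pixels), "R" (3x3) and "t" (3): a world point X has camera coordinates R X + t. Camera axes: x right, y down, z forward; pixel columns grow to the right and rows downward; lengths in m; the calibration is good to about 2 mm. A picture is of the moment at which its call begins: read the wrist's pose just before it. camera_model takes no time and is no camera call; for the wrist camera it gives the pose at the moment of the call.
- job.job_done(): hands the job in, once; it reports no verdict.
Trained networks look in the newest picture that a camera, given by its name, has taken for a name from the list of things; names that differ only in an ending like _2 or _b are one class to them, and where a whole thing is asked for, a point or a joint stands for the part that bears it (a point fixed in the world has none). Each returns a list of dicts, best first, with "score" (0 to 1); they miss things now and then, are a little off and sometimes report something else, mostly with a low value. They report only what shows in the picture. A call takes as long as a camera call.
- nets.regions_of(label, camera): "region" (384x512 bool, what is visible of it) and "rect" ([left, top, right, bottom] in pixels, round what is visible of it).
The state is a dict: "t": time; "q": joint angles; "qd": joint speeds; "joint_efforts": joint torques, N m; "eef_pos": TCP position; "ee_rot": TCP orientation; "force": force on the tool from outside, world axes, zero at the start; "moment": the same for the moment, N m; "width": finger opening in m.
Only numpy, scipy, OpenCV 4.12 (cv2) and the standard library are available. Lean on these libraries where they do the work, as an engineer would, in place of code of your own. Each camera call takes 0.05 s, during which the arm holds its last target.

TASK

Slide the red bolt on the green drying cabinet fully aside to free the tray, then hook the tray's steel handle and pull the tray out, gently, until it is hard up against its stop, which you must feel for. Leave it there against the stop with the clay vases in it still standing, let go, and do not disturb the dish and the mug.

Things in the scene. Friction and masses are not known exactly. Their poses are not given: they have to be found in the camera images.
- cabinet: Green drying cabinet standing on the table, fixed, 230 deep x 340 wide x 150 mm high. Origin: on the table under the middle of its front face, which looks roughly towards the robot. x points into the cabinet (the tray comes out along -x), y to the left as seen from the robot, z up. Its flat top is at z = 150 mm.
- tray: Pull-out tray of pale wood, about 0.8 kg. Origin and axes as the cabinet's while fully in (the start); it slides out along the cabinet's -x, friction 6 N, and stays where left. Front panel 306 wide, 14 thick (x -14 to 0, z 12 to 125 mm); floor top at z = 30 mm. A steel lug on the panel (y 25 to 45, x -30 to -14, up to z = 154 mm) is held by the bolt.
- tray_handle (a point): Middle of the tray's handle: a round steel bar 12 mm thick, 120 mm long along the cabinet's y, 130 mm above the table, at x = -75, y = -60 mm in the tray's frame, on an arm at each end sloping down to the panel. The gap between bar and panel is 55 mm, open above and below: room for shut fingers to reach down and pull the bar.
- bolt (a joint): How far the red bolt has been slid, in m. It slides along the cabinet's +y, from 0 (locked) to 0.055 (its end, fully aside); it starts at 0 to 0.008. The tray is free once it is past 0.030. Friction about 3 N; it stays where it is left.
- bolt_fin (a point): Middle of the top edge of the bolt's upright red fin, 34 mm along x, 12 thick along y, 158 to 225 mm above the table; at bolt 0 it is at x = 27, y = 60 mm in the cabinet's frame. A flat red plate at its foot lies on the cabinet's top; a red tongue reaches forward over the tray's lug (top at 166 mm). Push the fin's -y face towards +y.
- runner: Rails inside the cabinet with the tray's stop, unseen; origin and axes as the cabinet's. The stop is set anew each time at 80 to 130 mm of tray travel and must be felt: a rubber buffer, 3 N per mm beyond the tray's friction. Pulled into it by 5 to 20 N and let go, the tray rests against it; pushed back over 2 mm it is off it. Over 45 N on the stop damages it.
- vase0: Unfired clay vase, 84 mm high, 52 mm across at its belly, 30 mm at the mouth, standing loose on the tray's floor, 0.11 kg, fragile; inside the cabinet at the start. Origin: centre of its foot, z up.
- vase1: Unfired clay vase, 84 mm high, 52 mm across at its belly, 30 mm at the mouth, standing loose on the tray's floor, 0.11 kg, fragile; inside the cabinet at the start. Origin: centre of its foot, z up.
- vase2: Unfired clay vase, 84 mm high, 52 mm across at its belly, 30 mm at the mouth, standing loose on the tray's floor, 0.11 kg, fragile; inside the cabinet at the start. Origin: centre of its foot, z up.
- dish: White lidded porcelain dish, 110 mm across, 58 mm high with its knob, on the table left of the cabinet. Origin: centre of its foot. Not to be disturbed.
- mug: Blue mug, 80 mm across, 90 mm high, on the table right of the cabinet. Origin: centre of its foot. Not to be disturbed.

How it is judged:
On the way, in this order (a step that is already met when the one before it is completed fails the run):
1. the bolt is slid aside (past 40 mm) (value of joint bolt above 0.04 m), for 0.1 s.
2. the tray is pulled against its stop with at least 3 N (contact force between tray and runner above 3 N), for 0.1 s.
At the end, for the whole second after the job is handed in: The bolt is aside (past 40 mm), the tray is out by more than 75 mm and rests still against its stop (at least 0.5 N between them), and the three vases stand upright (within 0.15 rad) and at rest in it (value of joint bolt above 0.04 m and contact force between tray and runner above 0.5 N and linear speed of tray below 0.005 m/s and x of tray in the frame of cabinet below -0.075 m and angle between each of vase0, vase1, vase2's own z axis and vertical below 0.15 rad and linear speed of each of vase0, vase1, vase2 below 0.01 m/s); the robot touches nothing.
It fails at once if the stop was loaded with more than 45 N (contact force between tray and runner above 45 N).
It fails at once if a vase was tipped over (angle between any of vase0, vase1, vase2's own z axis and vertical above 0.5 rad).
It fails at once if the dish or the mug was moved by more than 20 mm (distance of any of dish, mug from where it was at the start of the episode above 0.02 m).
It also fails if it takes over 42 s, if anything falls off the work surface, if the arm or the gripper's body presses on something with over 40 N, if the wrist force passes 120 N, or if a joint passes its speed limit or range.

## Working session

There is one attempt and no reset: what is moved stays moved. The work goes in short steps, Python scripts to look and compute and a tool call to move; the robot and the scene stay as the last step left them, time stands still between calls to the robot, and variables do not carry over. Pictures are saved under pics/ and viewed, and the job is handed in when it is done.

Besides the shell and the picture viewer there is one more tool, called after "Request:" as name(argument=value, ...) on one line, values as JSON. play_rows: Moves the arm, as the interface text tells. Its arguments: {"type":"object","properties":{"increments":{"type":"array","items":{"type":"object","properties":{"linear":{"type":"array","items":{"type":"number"}},"rotation":{"type":"array","items":{"type":"number"}},"claw":{"type":"number"}}}},"newtons":{"type":"number"}},"required":["increments"]}

```bash
ls; mkdir -p pics
python3 - <<'E'
from station import readout, eyes
import cv2,numpy as np
print(readout.get_state())
for n in("scene","side"):
    p,d=eyes.grab_frame(n); cv2.imwrite(f"pics/{n}0.png",p); np.savez(f"{n}0.npz",p=p,d=d); print(n,eyes.camera_model(n))
E
```

```text
pics
{'t': 0.0, 'q': array([ 1.48109990e+00,  3.59381117e-01,  1.10767123e-02, -3.33554495e-04,
       -1.22409046e+00, -2.88108557e-01]), 'qd': array([-0.00058511, -0.00202687, -0.00104092, -0.00159979,  0.00083518,
        0.0009786 ]), 'joint_efforts': array([ 3.70185335e-04, -5.82723391e+01,  2.93047625e+01,  6.99716985e+00,
        6.90389556e-03, -1.56794044e-04]), 'eef_pos': array([0.24884116, 0.62694575, 0.22563717]), 'ee_rot': array([-1.56917458e+00,  1.53608714e-04,  2.76367420e+00]), 'force': array([ 0.65991827, -0.30605316, -0.34304421]), 'moment': array([ 0.00207553,  0.03443329, -0.03569911]), 'width': 0.08742579138641826}
scene {'intrinsics': array([[352.5753683 ,   0.        , 260.06384269],
       [  0.        , 352.5753683 , 190.82116167],
       [  0.        ,   0.        ,   1.        ]]), 'R': array([[-0.27853827, -0.96040736, -0.00584225],
       [-0.78114404,  0.23007885, -0.58041168],
       [ 0.55877583, -0.15710322, -0.81430225]]), 't': array([0.22724995, 0.60755468, 0.67241531])}
side {'intrinsics': array([[426.73902618,   0.        , 253.84665408],
       [  0.        , 426.73902618, 190.91815455],
       [  0.        ,   0.        ,   1.        ]]), 'R': array([[-0.52248699, -0.85264074, -0.00333294],
       [-0.69703702,  0.42937984, -0.57425808],
       [ 0.49106693, -0.29771919, -0.81866755]]), 't': array([0.38566034, 0.55178494, 1.06506556])}
```

View pics/scene0.png

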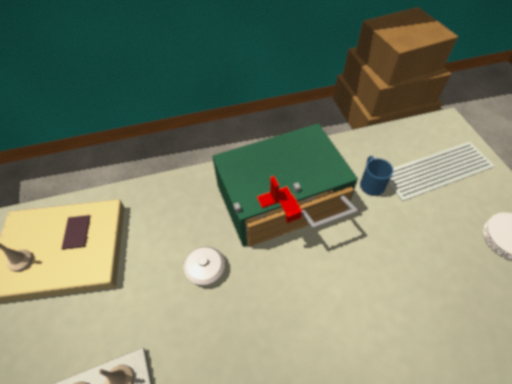

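View pics/side0.png

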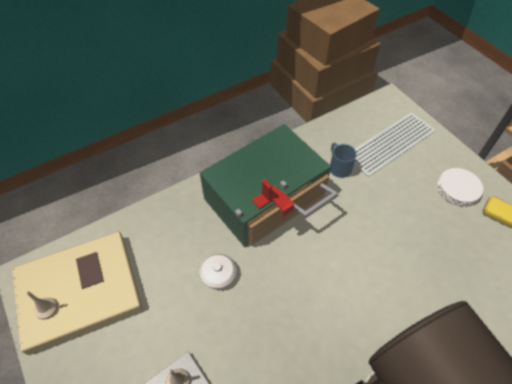

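The scene view shows the cabinet's top around (285,170), the red fin near (275,187), the handle bar near (333,217), the dish at (205,265) and the mug at (377,177). Next I'll measure them.

```bash
cat > h.py <<'E'
from station import readout, eyes, nets
import cv2,numpy as np
def cloud(n,d):
    m=eyes.camera_model(n);K=m["intrinsics"]
    v,u=np.mgrid[0:384,0:512]
    c=np.stack([(u-K[0,2])/K[0,0]*d,(v-K[1,2])/K[1,1]*d,d],-1)
    return (c-m["t"])@m["R"]
E
python3 - <<'E'
from h import *
W={}
for n in("scene","side"):
    p,d=eyes.grab_frame(n); P=cloud(n,d)
    out={}
    for l in("cabinet","tray","tray_handle","bolt","bolt_fin","dish","mug"):
        r=nets.regions_of(l,n)
        if not r: print(n,l,"none");continue
        g=r[0]["region"]&(d>0); X=P[g]; out[l]=r[0]["region"]
        print(n,l,round(r[0]["score"],2),r[0]["rect"],g.sum(),np.percentile(X,[3,50,97],axis=0).round(3).tolist())
    np.savez(f"{n}_m.npz",P=P,d=d,p=p,**out)
    X=P[out["cabinet"]&(d>0)]; T=X[abs(X[:,2]-.15)<.008]
    r=cv2.minAreaRect((T[:,:2]*1000).astype(np.float32)); print("top",len(T),r,np.median(T[:,2]))
    print(cv2.boxPoints(r))
E
```

```text
scene cabinet 0.8 [216.9, 126.3, 356.0, 244.3] 11921 [[0.58, -0.207, 0.026], [0.685, -0.033, 0.148], [0.843, 0.121, 0.165]]
scene tray 0.66 [248.7, 188.3, 360.8, 246.5] 2744 [[0.555, -0.201, 0.016], [0.613, -0.066, 0.089], [0.682, 0.087, 0.135]]
scene tray_handle 0.89 [247.8, 186.7, 357.9, 247.3] 2767 [[0.555, -0.201, 0.015], [0.613, -0.068, 0.088], [0.684, 0.088, 0.135]]
scene bolt 0.96 [258.1, 175.4, 301.3, 226.9] 897 [[0.578, -0.037, 0.14], [0.63, -0.004, 0.163], [0.661, 0.045, 0.223]]
scene bolt_fin 0.96 [258.5, 176.0, 302.4, 223.6] 915 [[0.578, -0.037, 0.138], [0.63, -0.004, 0.163], [0.661, 0.046, 0.223]]
scene dish 0.87 [183.4, 246.4, 224.6, 285.4] 1258 [[0.523, 0.178, 0.028], [0.564, 0.224, 0.042], [0.614, 0.271, 0.056]]
scene mug 0.58 [362.3, 155.6, 394.8, 194.7] 941 [[0.661, -0.373, 0.008], [0.698, -0.335, 0.057], [0.751, -0.297, 0.09]]
top 7642 ((719.1458740234375, -48.25946044921875), (276.9230651855469, 342.3333435058594), 5.773611068725586) 0.1490166541566893
[[ 564.16766  108.10995]
 [ 598.6058  -232.48679]
 [ 874.1241  -204.62888]
 [ 839.686    135.96786]]
side cabinet
[... 375 characters left out ...]
55.7, 177.7, 294.7, 216.2] 675 [[0.579, -0.033, 0.137], [0.632, 0.001, 0.163], [0.662, 0.049, 0.223]]
side bolt_fin 0.87 [248.4, 174.9, 295.0, 215.8] 706 [[0.579, -0.035, 0.136], [0.632, 0.001, 0.162], [0.662, 0.05, 0.223]]
side dish 0.75 [199.4, 253.0, 236.1, 285.0] 1014 [[0.525, 0.184, 0.024], [0.567, 0.231, 0.041], [0.617, 0.276, 0.056]]
side mug 0.64 [331.9, 140.2, 357.6, 178.5] 752 [[0.662, -0.371, 0.003], [0.7, -0.334, 0.054], [0.765, -0.294, 0.09]]
top 6200 ((720.4368286132812, -46.390411376953125), (278.81878662109375, 343.33831787109375), 6.0015177726745605) 0.148760680850183
[[ 563.84265   109.761925]
 [ 599.74036  -231.6946  ]
 [ 877.031    -202.54276 ]
 [ 841.1333    138.91377 ]]
```

Run:
```python
from h import *
for n in("scene","side"):
    f=np.load(f"{n}_m.npz");P,d,p=f["P"],f["d"],f["p"].astype(int)
    g=(p[...,1]>p[...,2]+15)&(d>0)&(abs(P[...,2]-.15)<.005)&(P[...,0]>.5)&(P[...,0]<.95)&(abs(P[...,1])<.3)
    g=cv2.morphologyEx(g.astype(np.uint8),cv2.MORPH_OPEN,np.ones((3,3)))>0
    T=P[g]; r=cv2.minAreaRect((T[:,:2]*1000).astype(np.float32));bp=cv2.boxPoints(r);print(n,g.sum(),r,bp.tolist())
    # axes: x direction
    a=np.deg2rad(r[2]); 
    ex=np.array([np.cos(a),np.sin(a)]); 
    if ex[0]<.7: print("check angle")
    ey=np.array([-ex[1],ex[0]])
    q=(T[:,:2])@np.c_[ex,ey]; 
    print(np.percentile(q,[.5,99.5],axis=0))
    x0=np.percentile(q[:,0],99.7)-.230; y0=(np.percentile(q[:,1],.3)+np.percentile(q[:,1],99.7))/2
    O=ex*x0+ey*y0; print("origin",O,"yaw deg",r[2])
    Q=(P[...,:2]-O)@np.c_[ex,ey]
    h=(d>0)&(P[...,2]>.118)&(P[...,2]<.145)&(Q[...,0]<-.058)&(Q[...,0]>-.1)&(abs(Q[...,1]+.06)<.08)
    print("bar",h.sum(),np.percentile(Q[h],[2,50,98],axis=0),np.percentile(P[h][:,2],[5,50,95]))
    dx=cv2.fitLine(P[h][:,:2].astype(np.float32),cv2.DIST_HUBER,0,.01,.01).ravel();print("bar dir yaw",np.degrees(np.arctan2(-dx[0],dx[1])))
    fin=(d>0)&(P[...,2]>.175)&(P[...,2]<.24)&(p[...,2]>120)&(p[...,1]<80)&(abs(Q[...,0])<.1)
    print("fin",fin.sum(),np.percentile(Q[fin],[2,50,98],axis=0),P[fin][:,2].max())
    tf=fin&(P[...,2]>.215);print("fintop",tf.sum(),Q[tf].mean(0),P[tf].mean(0))
    for l in("dish","mug"):
        k=f[l]&(d>0);print(l,np.percentile(Q[k],[3,97],axis=0))
```

```text
scene 7098 ((741.196533203125, -44.584991455078125), (232.44683837890625, 337.4839172363281), 5.722455024719238) [[608.7271118164062, 111.72744750976562], [642.3775024414062, -224.07464599609375], [873.6659545898438, -200.89743041992188], [840.0155639648438, 134.9046630859375]]
[[ 0.61883756 -0.28461158]
 [ 0.84573595  0.04909965]]
origin [ 0.62552611 -0.05576337] yaw deg 5.722455024719238
bar 258 [[-0.07927153 -0.12401255]
 [-0.07449729 -0.05909614]
 [-0.0597998   0.00255552]] [0.12779548 0.13336758 0.13640625]
bar dir yaw -175.11504
fin 83 [[0.01107457 0.0592693 ]
 [0.0267741  0.06744807]
 [0.04127055 0.07059478]] 0.2261952992817115
fintop 60 [0.02604998 0.06565227] [0.64490011 0.01215917 0.22275489]
dish [[-0.07437118  0.2376468 ]
 [ 0.01723771  0.33060441]]
mug [[ 0.00761241 -0.32327902]
 [ 0.09645987 -0.24738059]]
side 5247 ((740.522705078125, -42.17961120605469), (231.2904815673828, 339.33331298828125), 6.188055038452148) [[607.2625732421875, 114.03282928466797], [643.8399658203125, -223.32333374023438], [873.7828369140625, -198.39205932617188], [837.2054443359375, 138.964111328125]]
[[ 0.6195011  -0.28843705]
 [ 0.84381479  0.04561248]]
origin [ 0.62402055 -0.05479214] yaw deg 6.188055038452148
bar 178 [[-0.07755292 -0.12168674]
 [-0.07232529 -0.05653104]
 [-0.05945479  0.00511861]] [0.12748178 0.13312184 0.13705198]
bar dir yaw -174.53552
fin 45 [[0.01417525 0.0597756 ]
 [0.02851895 0.06631519]
 [0.04535333 0.07101027]] 0.22862129663979025
fintop 45 [0.02877938 0.06638928] [0.64547601 0.0143125  0.22252443]
dish [[-0.06829778  0.24212772]
 [ 0.0236842   0.33391053]]
mug [[ 0.00765062 -0.32339184]
 [ 0.10937284 -0.24598171]]
```

```bash
cat >> h.py <<'E'
from scipy.spatial.transform import Rotation as Ro
YAW=np.deg2rad(5.6); O=np.array([.625,-.055]); EX=np.array([np.cos(YAW),np.sin(YAW)]); EY=np.array([-EX[1],EX[0]])
def cab2w(c): return np.r_[O+EX*c[0]+EY*c[1],c[2]]
def w2cab(w): q=np.asarray(w[:2])-O; return np.r_[q@EX,q@EY,w[2]]
RT=Ro.from_euler('xyz',[-np.pi/2,0,np.pi+YAW])
def rel(target_cab):
    s=readout.get_state(); R=Ro.from_euler('xyz',s["ee_rot"])
    L=R.inv().apply(cab2w(target_cab)-s["eef_pos"]); r=(R.inv()*RT).as_rotvec(degrees=True)
    F=s["force"]; print("t",round(s["t"],2),"cab",w2cab(s["eef_pos"]).round(4),"Fcab",round(F[:2]@EX,1),round(F[:2]@EY,1),round(F[2],1),"w",s["width"].round(3))
    print("lin mm",(L*1000).round(1),"n",np.linalg.norm(L).round(3),"rot",r.round(2))
E
python3 -c "
from h import *
rel([.027,.0,.28])"
```

```text
Traceback (most recent call last):
  File "h.py", line 16, in rel
    F=s["force"]; print("t",round(s["t"],2),"cab",w2cab(s["eef_pos"]).round(4),"Fcab",round(F[:2]@EX,1),round(F[:2]@EY,1),round(F[2],1),"w",s["width"].round(3))
                                                                                                                                            ^^^^^^^^^^^^^^^^
AttributeError: 'float' object has no attribute 'round'
```

```bash
sed -i 's/s\["width"\].round(3)/round(float(s["width"]),3)/' h.py
python3 -c "
from h import *
rel([.027,.0,.28])"
```

```text
t 0.9 cab [-0.3076  0.7158  0.2266] Fcab 0.3 0.8 0.2 w 0.088
lin mm [-625.2  -53.4  483.2] n 0.792 rot [  0.   -27.24   0.  ]
```

Request:
play_rows(increments=[{"linear":[-0.03,-0.03,0.023],"rotation":[0,-5,0],"claw":1},{"linear":[-0.07,-0.054,0.054],"rotation":[0,-10,0],"claw":1},{"linear":[-0.115,-0.054,0.089],"rotation":[0,-15,0],"claw":1},{"linear":[-0.16,-0.054,0.124],"rotation":[0,-21,0],"claw":1},{"linear":[-0.2,-0.054,0.155],"rotation":[0,-27,0],"claw":1}], newtons=20)

```text
t: 1.52
eef_pos: [0.3784, 0.4077, 0.281]
ee_rot: [-1.571, 0.0, -3.045]
force: [0.8, 0.4, 0.1]
width: 0.0432
```

```bash
python3 -c "
from h import *
rel([.027,.0,.28])"
```

```text
t 1.52 cab [-0.2003  0.4846  0.281 ] Fcab 0.9 0.3 0.1 w 0.043
lin mm [-227.7    0.8  484.4] n 0.535 rot [ 0.04 -0.05 -0.02]
```

Request:
play_rows(increments=[{"linear":[-0.02,0,0.044],"rotation":[0,0,0],"claw":1},{"linear":[-0.042,0,0.09],"rotation":[0,0,0],"claw":1},{"linear":[-0.063,0,0.135],"rotation":[0,0,0],"claw":1},{"linear":[-0.085,0,0.18],"rotation":[0,0,0],"claw":1},{"linear":[-0.107,0,0.225],"rotation":[0,0,0],"claw":1}])

```text
t: 2.15
eef_pos: [0.5073, 0.1927, 0.2813]
ee_rot: [-1.572, 0.001, -3.044]
force: [0.1, 0.3, 0.5]
width: 0.0008
```

Request:
play_rows(increments=[{"linear":[-0.024,0,0.052],"rotation":[0,0,0],"claw":1},{"linear":[-0.048,0,0.104],"rotation":[0,0,0],"claw":1},{"linear":[-0.072,0,0.156],"rotation":[0,0,0],"claw":1},{"linear":[-0.096,0,0.208],"rotation":[0,0,0],"claw":1},{"linear":[-0.118,0,0.255],"rotation":[0,0,0],"claw":1}])

```text
t: 2.78
eef_pos: [0.6503, -0.0516, 0.2812]
ee_rot: [-1.572, 0.001, -3.045]
force: [0.7, 1.0, 0.0]
width: 0.0003
```

```bash
python3 -c "
from h import *
rel([.027,.0,.28])"
```

```text
t 2.77 cab [0.0255 0.0009 0.2812] Fcab 0.8 0.9 0.0 w 0.0
lin mm [-1.5  1.2  0.9] n 0.002 rot [ 0.06 -0.06 -0.08]
```

Request:
play_rows(increments=[{"linear":[0,0.03,0],"rotation":[0,0,0],"claw":1},{"linear":[0,0.06,0],"rotation":[0,0,0],"claw":1},{"linear":[-0.001,0.09,0],"rotation":[0,0,0],"claw":1},{"linear":[-0.001,0.093,0],"rotation":[0,0,0],"claw":1},{"linear":[-0.001,0.093,0],"rotation":[0,0,0],"claw":1}])

```text
t: 3.4
eef_pos: [0.6519, -0.0514, 0.1892]
ee_rot: [-1.571, 0.002, -3.044]
force: [0.2, -0.4, 0.4]
width: 0.0007
```

```bash
python3 -c "
from h import *
for n in ('wrist','scene'):
    p,d=eyes.grab_frame(n); cv2.imwrite(f'pics/{n}1.png',p)
rel([.027,.09,.188])"
```

```text
t 3.5 cab [0.0275 0.001  0.1899] Fcab 0.1 0.9 -0.1 w 0.0
lin mm [  0.6   2.  -89. ] n 0.089 rot [ 0.05 -0.03 -0.22]
```

View pics/scene1.png

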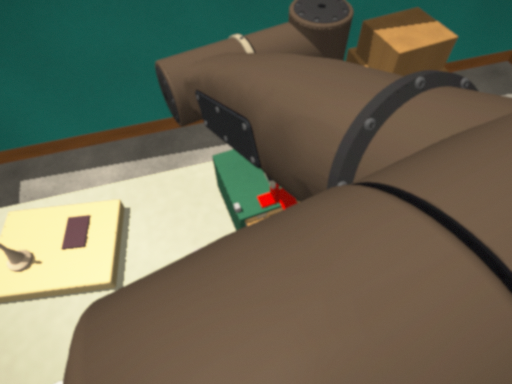

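View pics/wrist1.png

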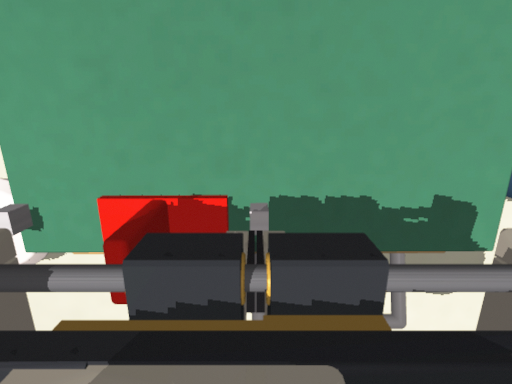

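The arm blocks the scene view. The wrist view shows the shut fingers at about (255,275), just right of the red plate and fin at (165,240). Next I'll push in +y.

Request:
play_rows(increments=[{"linear":[0,0.001,-0.012],"rotation":[0,0,0],"claw":1},{"linear":[0,0.001,-0.024],"rotation":[0,0,0],"claw":1},{"linear":[0,0.001,-0.034],"rotation":[0,0,0],"claw":1},{"linear":[0,0.001,-0.042],"rotation":[0,0,0],"claw":1},{"linear":[0,0.001,-0.05],"rotation":[0,0,0],"claw":1}])

```text
t: 4.12
eef_pos: [0.6474, -0.0014, 0.1891]
ee_rot: [-1.571, 0.004, -3.044]
force: [-0.5, -4.3, 0.6]
width: 0.0003
```

Request:
play_rows(increments=[{"linear":[0,0.0,-0.006],"rotation":[0,0,0],"claw":1},{"linear":[0,0,-0.012],"rotation":[0,0,0],"claw":1},{"linear":[0,0,-0.018],"rotation":[0,0,0],"claw":1},{"linear":[0,0,-0.024],"rotation":[0,0,0],"claw":1},{"linear":[0,0,-0.03],"rotation":[0,0,0],"claw":1}])

```text
t: 4.75
eef_pos: [0.6444, 0.0288, 0.1892]
ee_rot: [-1.571, 0.004, -3.044]
force: [-0.2, -4.2, 1.6]
width: 0.0003
```

```bash
python3 -c "
from h import *
rel([.027,.09,.188])"
```

```text
t 4.75 cab [0.0275 0.0815 0.1892] Fcab -0.6 -4.2 1.6 w 0.0
lin mm [ 0.5  1.2 -8.5] n 0.009 rot [ 0.01 -0.03 -0.21]
```

Request:
play_rows(increments=[{"linear":[0,0.0,-0.003],"rotation":[0,0,0],"claw":1},{"linear":[0,0,-0.006],"rotation":[0,0,0],"claw":1}])

```text
t: 5.0
eef_pos: [0.6438, 0.035, 0.1892]
ee_rot: [-1.571, 0.004, -3.044]
force: [-0.5, -3.7, 0.9]
width: 0.0002
```

Request:
play_rows(increments=[{"linear":[0,0.0,-0.002],"rotation":[0,0,0],"claw":1},{"linear":[0,0,-0.003],"rotation":[0,0,0],"claw":1}])

```text
t: 5.25
eef_pos: [0.6436, 0.0362, 0.1892]
ee_rot: [-1.568, 0.003, -3.045]
force: [2.4, -13.4, -0.6]
width: 0.0001
```

Request:
play_rows(increments=[{"linear":[0,0,0.012],"rotation":[0,0,0],"claw":1},{"linear":[0,0,0.025],"rotation":[0,0,0],"claw":1},{"linear":[0,-0.04,0.04],"rotation":[0,0,0],"claw":1},{"linear":[0,-0.08,0.06],"rotation":[0,0,0],"claw":1},{"linear":[0.02,-0.08,0.1],"rotation":[0,0,0],"claw":1}])

```text
t: 5.88
eef_pos: [0.6354, -0.0652, 0.2728]
ee_rot: [-1.569, 0.009, -3.043]
force: [0.1, -0.0, -1.0]
width: 0.0006
```

```bash
python3 -c "
from h import *
rel([-.045,-.06,.26])"
```

```text
t 5.88 cab [ 0.0093 -0.0112  0.2728] Fcab 0.1 -0.0 -1.0 w 0.001
lin mm [54.5 12.4 48.8] n 0.074 rot [-0.12  0.06 -0.53]
```

Request:
play_rows(increments=[{"linear":[0.025,0,0.024],"rotation":[0,0,-0.5],"claw":1},{"linear":[0.054,0,0.049],"rotation":[0,0,-0.5],"claw":1},{"linear":[0.054,0,0.049],"rotation":[0,0,-0.5],"claw":1}])

```text
t: 6.25
eef_pos: [0.5851, -0.1211, 0.2731]
ee_rot: [-1.569, 0.002, -3.045]
force: [0.2, 0.3, 0.4]
width: 0.0
```

Run:
```python
from h import *
m=eyes.camera_model('wrist');K=m["intrinsics"]
p,d=eyes.grab_frame('wrist'); cv2.imwrite('pics/wrist2.png',p)
P=cloud('wrist',d); Q=(P[...,:2]-O)@np.c_[EX,EY]
h=(d>0)&(P[...,2]>.118)&(P[...,2]<.145)&(Q[...,0]<-.055)&(Q[...,0]>-.11)&(abs(Q[...,1]+.06)<.07)
print(h.sum(), np.percentile(Q[h],[2,50,98],axis=0) if h.sum() else '')
p2=p.astype(int);r=(d>0)&(p2[...,2]>100)&(p2[...,1]<60)
print("red",r.sum(),np.percentile(np.c_[Q[r],P[r][:,2]],[1,50,99],axis=0).round(3).tolist() if r.sum() else '')
p,d=eyes.grab_frame('side'); cv2.imwrite('pics/side2.png',p)
rel([-.045,-.06,.112])
```

```text
1562 [[-0.07465493 -0.12332548]
 [-0.06765903 -0.05890544]
 [-0.0564642   0.00346291]]
red 4646 [[-0.04, 0.07, 0.157], [0.006, 0.091, 0.164], [0.047, 0.11, 0.223]]
t 6.35 cab [-0.0446 -0.0606  0.2728] Fcab -0.3 -0.1 -0.4 w 0.0
lin mm [  0.6 160.8  -0.9] n 0.161 rot [-0.1  -0.   -0.09]
```

View pics/wrist2.png

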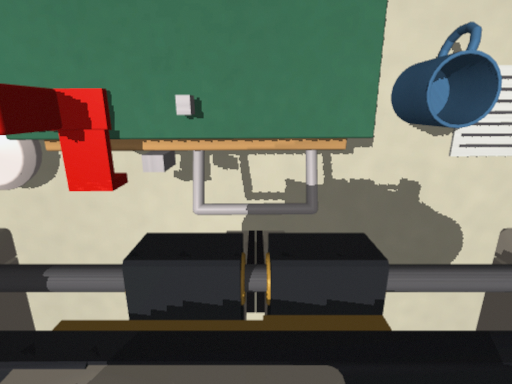

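View pics/side2.png

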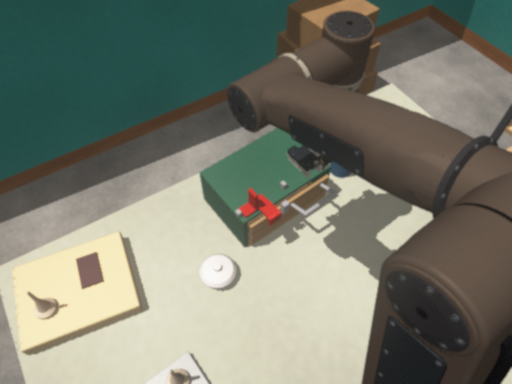

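The wrist view shows the tongue at (90,160), clear of the steel lug at (158,160). The bar is at row 210, columns 197–315, centred on the fingers. Next I'll go down into the gap.

Request:
play_rows(increments=[{"linear":[-0.002,0.035,0],"rotation":[0,0,0],"claw":1},{"linear":[-0.002,0.075,0],"rotation":[0,0,0],"claw":1},{"linear":[-0.002,0.11,0],"rotation":[0,0,0],"claw":1},{"linear":[-0.002,0.14,0],"rotation":[0,0,0],"claw":1},{"linear":[-0.002,0.16,0],"rotation":[0,0,0],"claw":1}])

```text
t: 6.98
eef_pos: [0.5888, -0.119, 0.1107]
ee_rot: [-1.569, -0.0, -3.043]
force: [-0.2, 0.2, 0.3]
width: 0.0005
```

Request:
play_rows(increments=[{"linear":[0.004,0.002,0],"rotation":[0,0,0],"claw":1},{"linear":[0.008,0.002,0],"rotation":[0,0,0],"claw":1},{"linear":[0.011,0.002,0],"rotation":[0,0,0],"claw":1}])

```text
t: 7.35
eef_pos: [0.5783, -0.1199, 0.1098]
ee_rot: [-1.569, 0.002, -3.043]
force: [0.3, -0.9, -0.4]
width: -0.0
```

```bash
python3 -c "
from h import *
rel([-.06,-.06,.112])"
```

```text
t 7.35 cab [-0.0528 -0.0601  0.1098] Fcab 0.2 -0.9 -0.4 w -0.0
lin mm [ 7.2 -2.2 -0.1] n 0.008 rot [-0.08  0.06 -0.09]
```

Request:
play_rows(increments=[{"linear":[0.002,0,0],"rotation":[0,0,0],"claw":1},{"linear":[0.004,0,0],"rotation":[0,0,0],"claw":1},{"linear":[0.006,0,0],"rotation":[0,0,0],"claw":1},{"linear":[0.008,0,0],"rotation":[0,0,0],"claw":1},{"linear":[0.01,0,0],"rotation":[0,0,0],"claw":1}])

```text
t: 7.98
eef_pos: [0.5709, -0.1207, 0.1109]
ee_rot: [-1.569, 0.007, -3.042]
force: [6.7, 0.6, -2.0]
width: 0.0004
```

Request:
play_rows(increments=[{"linear":[0.002,0,0],"rotation":[0,0,0],"claw":1},{"linear":[0.005,0,0],"rotation":[0,0,0],"claw":1},{"linear":[0.009,0,0],"rotation":[0,0,0],"claw":1},{"linear":[0.013,0,0],"rotation":[0,0,0],"claw":1},{"linear":[0.016,0,0],"rotation":[0,0,0],"claw":1}])

```text
t: 8.6
eef_pos: [0.5571, -0.122, 0.1116]
ee_rot: [-1.569, 0.011, -3.042]
force: [6.4, 0.0, -3.8]
width: 0.0006
```

```bash
python3 -c "
from h import *
rel([-.13,-.06,.112])"
```

```text
t 8.6 cab [-0.0741 -0.06    0.1116] Fcab 6.4 -0.6 -3.8 w 0.001
lin mm [55.9 -1.  -0.2] n 0.056 rot [-0.11  0.12 -0.65]
```

Request:
play_rows(increments=[{"linear":[0.003,0,0],"rotation":[0,0,-0.2],"claw":1},{"linear":[0.007,0,0],"rotation":[0,0,-0.4],"claw":1},{"linear":[0.011,0,0],"rotation":[0,0,-0.5],"claw":1},{"linear":[0.015,0,0],"rotation":[0,0,-0.5],"claw":1},{"linear":[0.019,0,0],"rotation":[0,0,-0.5],"claw":1}])

```text
t: 9.22
eef_pos: [0.5406, -0.1236, 0.1123]
ee_rot: [-1.569, 0.008, -3.041]
force: [6.6, -0.2, -3.7]
width: 0.0009
```

Request:
play_rows(increments=[{"linear":[0.003,0,0],"rotation":[0,0,-0.2],"claw":1},{"linear":[0.007,0,0],"rotation":[0,0,-0.4],"claw":1},{"linear":[0.011,0,0],"rotation":[0,0,-0.4],"claw":1},{"linear":[0.015,0,0],"rotation":[0,0,-0.4],"claw":1},{"linear":[0.019,0,0],"rotation":[0,0,-0.4],"claw":1}])

```text
t: 9.85
eef_pos: [0.524, -0.1252, 0.1131]
ee_rot: [-1.569, 0.006, -3.041]
force: [7.1, -0.1, -3.5]
width: 0.0008
```

```bash
python3 -c "
from h import *
rel([-.13,-.06,.112])"
```

```text
t 9.85 cab [-0.1074 -0.06    0.1131] Fcab 7.1 -0.8 -3.5 w 0.001
lin mm [22.7  0.9 -0. ] n 0.023 rot [-0.13  0.18 -0.32]
```

Request:
play_rows(increments=[{"linear":[0.004,0,0],"rotation":[0,0,-0.2],"claw":1},{"linear":[0.009,0.001,0],"rotation":[0,0,-0.3],"claw":1},{"linear":[0.014,0.001,0],"rotation":[0,0,-0.3],"claw":1},{"linear":[0.019,0.001,0],"rotation":[0,0,-0.3],"claw":1},{"linear":[0.023,0.001,0],"rotation":[0,0,-0.3],"claw":1}])

```text
t: 10.48
eef_pos: [0.5043, -0.1271, 0.1136]
ee_rot: [-1.568, 0.007, -3.04]
force: [6.6, 2.8, 1.1]
width: 0.0005
```

Request:
play_rows(increments=[{"linear":[0.003,0,0],"rotation":[0,0,-0.2],"claw":1},{"linear":[0.006,0.001,0],"rotation":[0,0,-0.3],"claw":1},{"linear":[0.009,0.001,0],"rotation":[0,0,-0.3],"claw":1}])

```text
t: 10.85
eef_pos: [0.4987, -0.1276, 0.1144]
ee_rot: [-1.568, 0.009, -3.039]
force: [5.8, 1.9, 2.7]
width: 0.0008
```

Request:
play_rows(increments=[{"linear":[0.002,0,0],"rotation":[0,0,-0.2],"claw":1},{"linear":[0.004,0.001,0],"rotation":[0,0,-0.3],"claw":1},{"linear":[0.006,0.001,0],"rotation":[0,0,-0.3],"claw":1}])

```text
t: 11.22
eef_pos: [0.4955, -0.128, 0.1148]
ee_rot: [-1.567, 0.009, -3.038]
force: [6.4, 1.8, 2.5]
width: 0.0003
```

```bash
python3 -c "
from h import *
rel([-.19,-.06,.112])"
```

```text
t 11.22 cab [-0.136  -0.06    0.1148] Fcab 6.5 1.1 2.5 w 0.0
lin mm [54.   2.3 -0.3] n 0.054 rot [-0.21  0.34 -0.52]
```

Request:
play_rows(increments=[{"linear":[0.002,0.001,0],"rotation":[0,0,-0.3],"claw":1},{"linear":[0.004,0.002,0],"rotation":[0,0,-0.5],"claw":1},{"linear":[0.006,0.002,0],"rotation":[0,0,-0.5],"claw":1},{"linear":[0.007,0.002,0],"rotation":[0,0,-0.5],"claw":1}])

```text
t: 11.72
eef_pos: [0.4908, -0.1286, 0.1141]
ee_rot: [-1.566, 0.005, -3.037]
force: [6.0, 1.6, 3.6]
width: 0.0009
```

Request:
play_rows(increments=[{"linear":[0.003,0.001,0],"rotation":[0,0,-0.3],"claw":1},{"linear":[0.005,0.001,0],"rotation":[0,0,-0.5],"claw":1},{"linear":[0.007,0.001,0],"rotation":[0,0,-0.5],"claw":1}])

```text
t: 12.1
eef_pos: [0.486, -0.1291, 0.1141]
ee_rot: [-1.566, 0.0, -3.037]
force: [7.0, 1.4, 1.9]
width: 0.0003
```

```bash
python3 -c "
from h import *
rel([-.19,-.06,.112])"
```

```text
t 12.1 cab [-0.1456 -0.0602  0.1141] Fcab 7.1 0.8 1.9 w 0.0
lin mm [44.4  2.1 -0.5] n 0.044 rot [-0.27  0.42 -0.01]
```

Request:
play_rows(increments=[{"linear":[0.003,0.001,0],"rotation":[0,0,0],"claw":1},{"linear":[0.005,0.001,0],"rotation":[0,0.3,0],"claw":1},{"linear":[0.007,0.001,0],"rotation":[0,0.3,0],"claw":1}])

```text
t: 12.48
eef_pos: [0.481, -0.1296, 0.1142]
ee_rot: [-1.566, 0.004, -3.041]
force: [6.7, 1.2, 1.9]
width: 0.0006
```

Request:
play_rows(increments=[{"linear":[0.003,0.001,0],"rotation":[0,0,0],"claw":1},{"linear":[0.005,0.001,0],"rotation":[0,0,0],"claw":1},{"linear":[0.007,0.001,0],"rotation":[0,0,0],"claw":1}])

```text
t: 12.85
eef_pos: [0.4761, -0.1301, 0.1142]
ee_rot: [-1.565, 0.008, -3.04]
force: [6.3, 1.8, 1.1]
width: 0.0003
```

```bash
python3 -c "
from h import *
rel([-.19,-.06,.112])"
```

```text
t 12.85 cab [-0.1555 -0.0603  0.1142] Fcab 6.4 1.2 1.1 w 0.0
lin mm [34.5  1.9 -0.4] n 0.035 rot [-0.31  0.2  -0.47]
```

Request:
play_rows(increments=[{"linear":[0.003,0.001,0],"rotation":[0,0,-0.4],"claw":1},{"linear":[0.005,0.001,0],"rotation":[0,0,-0.4],"claw":1},{"linear":[0.007,0.001,0],"rotation":[0,0,-0.4],"claw":1}])

```text
t: 13.22
eef_pos: [0.4712, -0.1306, 0.1142]
ee_rot: [-1.565, 0.005, -3.04]
force: [6.4, 1.1, 1.3]
width: 0.0003
```

Request:
play_rows(increments=[{"linear":[0.003,0.001,0],"rotation":[0,0,-0.2],"claw":1},{"linear":[0.005,0.001,0],"rotation":[0,0,-0.3],"claw":1},{"linear":[0.007,0.001,0],"rotation":[0,0,-0.3],"claw":1}])

```text
t: 13.6
eef_pos: [0.4663, -0.1311, 0.1142]
ee_rot: [-1.565, 0.004, -3.039]
force: [6.8, 1.4, 2.1]
width: 0.0006
```

```bash
python3 -c "
from h import *
rel([-.19,-.06,.112])"
```

```text
t 13.6 cab [-0.1654 -0.0603  0.1142] Fcab 6.9 0.8 2.1 w 0.001
lin mm [24.6  2.1 -0.4] n 0.025 rot [-0.35  0.27 -0.24]
```

Travel is about 105 mm with no stop yet.

Request:
play_rows(increments=[{"linear":[0.003,0.001,0],"rotation":[0,0,-0.2],"claw":1},{"linear":[0.005,0.001,0],"rotation":[0,0,-0.3],"claw":1},{"linear":[0.007,0.001,0],"rotation":[0,0,-0.3],"claw":1}])

```text
t: 13.98
eef_pos: [0.4635, -0.1314, 0.1143]
ee_rot: [-1.564, 0.007, -3.038]
force: [14.8, -1.4, -7.7]
width: 0.0007
```

Request:
play_rows(increments=[{"linear":[0.003,0.001,0],"rotation":[0,0,-0.2],"claw":1},{"linear":[0.005,0.001,0],"rotation":[0,0,-0.3],"claw":1},{"linear":[0.007,0.001,0],"rotation":[0,0,-0.3],"claw":1}])

```text
t: 14.35
eef_pos: [0.462, -0.1315, 0.1145]
ee_rot: [-1.564, 0.012, -3.037]
force: [18.5, -0.1, -12.0]
width: 0.0003
```

```bash
python3 -c "
from h import *
rel([-.19,-.06,.112])"
```

```text
t 14.35 cab [-0.1697 -0.0602  0.1145] Fcab 18.4 -1.9 -12.0 w 0.0
lin mm [20.4  2.3 -0.4] n 0.02 rot [-0.4   0.4  -0.68]
```

The stop is felt: 18.5 N total, less about 6.5 N sliding friction, leaves about 12 N on it. I'll hold briefly, then ease off.

Request:
play_rows(increments=[{"linear":[0.003,0,0],"rotation":[0,0,0],"claw":1},{"linear":[0.002,0,0],"rotation":[0,0,0],"claw":1},{"linear":[0.0,0,0],"rotation":[0,0,0],"claw":1}])

```text
t: 14.72
eef_pos: [0.4631, -0.1313, 0.1149]
ee_rot: [-1.564, 0.014, -3.037]
force: [2.8, 1.0, 0.6]
width: 0.0008
```

Request:
play_rows(increments=[{"linear":[-0.002,0,0],"rotation":[0,0,0],"claw":1},{"linear":[-0.004,0,0],"rotation":[0,0,0],"claw":1},{"linear":[-0.007,0,0],"rotation":[0,0,0],"claw":1},{"linear":[-0.011,0,0],"rotation":[0,0,0],"claw":1},{"linear":[-0.014,0,0],"rotation":[0,0,0],"claw":1}])

```text
t: 15.35
eef_pos: [0.4772, -0.1298, 0.1151]
ee_rot: [-1.564, 0.013, -3.037]
force: [-0.1, 0.2, -1.0]
width: 0.0006
```

```bash
python3 -c "
from h import *
rel([-.153,-.06,.25])"
```

```text
t 15.35 cab [-0.1544 -0.0601  0.1151] Fcab -0.0 0.2 -1.0 w 0.001
lin mm [  -3.2 -134.9    0.9] n 0.135 rot [-0.4   0.41 -0.77]
```

Request:
play_rows(increments=[{"linear":[0,-0.02,0],"rotation":[0,0,0],"claw":1},{"linear":[0,-0.05,0],"rotation":[0,0,0],"claw":1},{"linear":[-0.001,-0.085,0],"rotation":[0,0,0],"claw":1},{"linear":[-0.002,-0.12,0],"rotation":[0,0,0],"claw":1},{"linear":[-0.003,-0.15,0],"rotation":[0,0,0],"claw":1}])

```text
t: 15.98
eef_pos: [0.4782, -0.1287, 0.2666]
ee_rot: [-1.564, 0.014, -3.037]
force: [0.5, -0.8, -0.4]
width: 0.0004
```

```bash
python3 -c "
from h import *
rel([-.153,.12,.28])
for n in ('wrist','side'):
    p,d=eyes.grab_frame(n); cv2.imwrite(f'pics/{n}3.png',p)
"
```

```text
t 15.97 cab [-0.1533 -0.059   0.2666] Fcab 0.4 -0.9 -0.4 w 0.0
lin mm [  -1.8  -14.7 -178.9] n 0.18 rot [-0.4   0.41 -0.81]
```

View pics/side3.png

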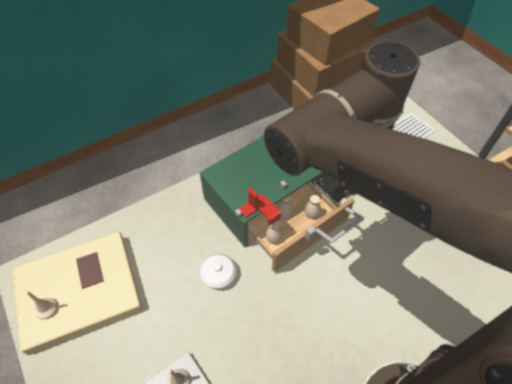

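View pics/wrist3.png

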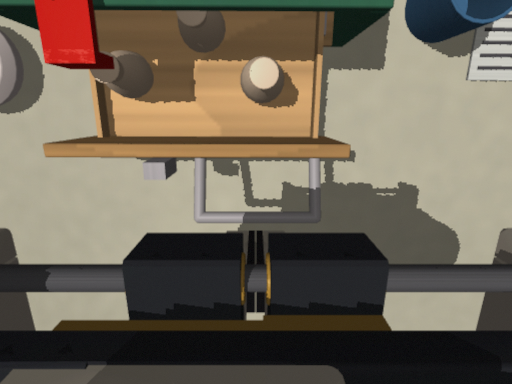

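The side and wrist views show the tray out with all three vases upright, at about (265,80), (200,25) and (125,75) in the wrist view. The bolt is aside, and the dish and mug look unmoved. I'll check the travel with numbers.

Run:
```python
from h import *
p,d=eyes.grab_frame('wrist'); P=cloud('wrist',d); Q=(P[...,:2]-O)@np.c_[EX,EY]
h=(d>0)&(P[...,2]>.118)&(P[...,2]<.145)&(Q[...,0]<-.155)&(Q[...,0]>-.22)&(abs(Q[...,1]+.06)<.07)
hh=h&(abs(Q[...,1]+.06)<.045); print(h.sum(),np.percentile(Q[h],[2,50,98],axis=0),np.median(Q[hh],axis=0))
r=nets.regions_of('dish','wrist'); 
p,d=eyes.grab_frame('side'); P=cloud('side',d); Q=(P[...,:2]-O)@np.c_[EX,EY]
for l in('dish','mug','bolt_fin'):
    r=nets.regions_of(l,'side')
    if r:
        g=r[0]['region']&(d>0); print(l,r[0]['score'],r[0]['rect'],np.median(P[g],axis=0).round(3))
        if l=='bolt_fin':
            k=g&(P[...,2]>.19);print("fin y",np.median(Q[k],axis=0))
print(readout.get_state()['t'])
```

```text
1920 [[-0.1891552  -0.12429677]
 [-0.18110516 -0.0598304 ]
 [-0.15653412  0.00338841]] [-0.18308821 -0.05980911]
dish 0.89 [198.6, 253.8, 241.1, 286.6] [0.566 0.23  0.042]
bolt_fin 0.57 [237.2, 187.2, 283.0, 222.5] [0.627 0.05  0.163]
fin y [0.02403869 0.11859147]
16.375
```

```bash
python3 -c "
from station import job
print(job.job_done())"
```

```text
the job is handed in; nothing more can be done
None
```

I slid the bolt aside, pulled the tray onto its stop and left it there with all three vases standing. I handed the job in at about 16.4 s of the 42 s; it reports no verdict.

- **Bolt:** I pushed it to its end, where the force rose to about 13 N. The side camera puts the fin at y ≈ 118 mm, which is about 55 mm of slide.
- **Tray:** I pulled the handle gently with the shut fingers against a steady 6–7 N of sliding friction. The stop showed at about 105–110 mm of travel, and I loaded it to about 18.5 N in total, or roughly 12 N on the stop. I then eased off slowly, with no push back on the tray, and lifted clear.
- **Last checks:**
  - The vases stood upright in both the wrist and side pictures.
  - The tool force was about 0 N.
  - The dish was where it started. The mug looked unmoved in the wrist picture, but the network did not find it in the last side picture, so I have no final figure for it.
- **Disagreement:** the wrist camera's travel estimate, about 113–115 mm, is 4–5 mm more than the arm's own, about 109 mm. That is too coarse to confirm from pictures that the tray still rests on the stop, so that rests on the felt forces alone.

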